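# Gauge the gap of a press mould

### The arm

A 6-joint arm with a two-finger parallel gripper is mounted at the origin on the work surface. World frame = base frame: x ahead of the robot, y to its left, z up, the work surface at z = 0. Lengths are in m, angles in rad, forces in N, time in s.
With the tool pointing down it reaches from about 0.35 to 0.975 m from the base axis. Payload 7.1 kg.
Tool frame: the origin (TCP) lies midway between the tips of the shut fingers; the grasp point (between the pads) lies 19 mm behind it (robot.grip_point_offset is the distance from the TCP to the grasp point, in m); z points along the fingers, y is the line along which they close (so a half turn about z gives the same grasp; the last joint's range is limited). The gripper opens to 88 mm and grips with 3 to 60 N. Pads are 20 mm wide; open, the fingers measure 115 mm over their backs; the gripper's body (75 mm by 178 mm) begins 61 mm behind the grasp point.
Start: joints at [-1.183, 0.423, 1.63, -0, 1.089, -0.019], TCP at [0.247, -0.574, 0.223] pointing down, gripper open.
Joint ranges: [-3, 3], [-0.9, 2.11], [0.09, 2.58], [-1.31, 4.45], [0.11, 2.69], [-2.54, 2.54]. Speed limits (rad/s): [2.39, 2.39, 3.01, 3.14, 3.14, 3.14].

### API

Orientations are given as a rotation vector (axis times angle).
In Python, from bench import status, viewer, ticket, masks_of, spot_point, robot gives the robot as it stands. The module is installed in compiled form; this text tells all that it offers.
- The arm moves only by the shell command python3 -m pendant 'ROWS' [FORCE]. ROWS is JSON, a list of rows, each a list of 7 numbers: the shift along the tool's x, y, z in mm, then the turn, a rotation vector about the tool's x, y, z in rad, then the finger opening in mm, from 0 to 87.8. A call has 1 to 12 rows; each row shifts and turns the commanded pose from where the row before left it, along the tool's axes as they then stand; what a row does not reach is not made up. A row lasts 1/8 s, in which the tool goes at most 62.5 mm and 10.7 degrees, less where a joint would pass 70% of its speed; a pose out of reach is approached as far as the arm can. A call is refused whole if a number of a shift passes 62.5 or a number of a turn 0.188, either way. A call with a gripper value outside its range is refused whole. The fingers move at their own pace and stop on an object; FORCE is the grip in N (left out, the last holds). Time passes only in rows, so rows that do not move let the fingers close. It gives the time, the measured TCP pose, the force, the opening and the grip force at its end, in the units of the state.
- status.read_state(): the state, without advancing time (a new reading comes with each control period).
- viewer.snapshot(name): name is "side" or "top" or "wrist"; returns a dict with "img" (384x512x3 uint8, blue, green, red), "range_z" (384x512 float32, m along the optical axis (not along the pixel's ray), 0 where there is no reading), "fx", "fy", "cx", "cy" (pixels), "rvec" (rotation vector, rad) and "tvec" (3), from world to camera coordinates, as OpenCV has them. Camera axes: x right, y down, z forward; pixel columns grow to the right and rows downward; lengths in m; the calibration is good to about 2 mm. The wrist camera is an equidistant fisheye: a pixel r from the principal point sees the ray r / f radians off the axis. A picture is of the moment at which its call begins.
- ticket.job_done(): hands the job in; it is judged then, once.
Trained networks look in a picture, given as the dict that the camera call returned (one of the last four; its "shot" number tells which), for a name from the list of things; names that differ only in an ending like _2 or _b are one class to them, and where a whole thing is asked for, a point or a joint stands for the part that bears it (a point fixed in the world has none). Each returns a list of dicts, best first, with "conf" (0 to 1); they miss things now and then, are a little off and sometimes report something else, mostly with a low value. They report only what shows in the picture. A call takes as long as a camera call. They do not tell look-alikes from the thing itself.
- masks_of(picture, thing): "region" (384x512 bool, what is visible of it) and "box" ([left, top, right, bottom] as shares, 0 to 1, of the picture: columns of its width, rows of its height, round what is visible of it).
- spot_point(picture, thing): "point" ([column, row] as shares, 0 to 1, of the picture: columns of its width, rows of its height: a listed point, or the origin of a listed thing).
The state is a dict: "time": time; "joint_positions": joint angles; "qd": joint speeds; "effort": joint torques, N m; "tcp_pos": TCP position; "orientation": TCP orientation; "wrist_force": force on the tool from outside, world axes, zero at the start; "torque": the same for the moment, N m; "opening": finger opening in m; "gripper_force": force on a finger pad.
Only numpy, scipy, OpenCV 4.12 (cv2) and the standard library are available. Lean on these libraries where they do the work, as an engineer would, in place of code of your own. Each camera call takes 0.05 s, during which the arm holds its last target. There are 200 camera calls.

### The job

Lift the handled pail off the mould's ledge and set it down gently, upright, on the open bench. Then take the gap gauge out from under the low ware-board and slide its flat blade into the gap of the plaster mould, fully home until the front of its wooden handle is against the mould's face, and leave it there lying on the ledge. Leave the two white cups and the white dish where they are.

Things in the scene. Friction and masses are not known exactly. Their poses are not given: they have to be found in the camera images.
- mould: White plaster press mould, fixed, on the robot's left or right. Lower slab 230 x 170 mm, 18 thick, x = -100 to +130; upper block 100 x 170, x = -100 to 0, top 74 mm above the bench (bolts 79). Between them a flat gap opens in the face x = 0, which looks along the mould's +x, away from the robot. The slab before the face (x = 0 to 130) is the ledge. Origin on the bench under the gap's mouth, z up.
- mould_mouth (a point): Middle of the gap's mouth: on the ledge's surface (18 mm above the bench), in the plane of the face. +x points out of the gap over the ledge, y along the face, z up. The gap is 50 mm wide (y = -25 to 25), 16 mm high (z = 0 to 16), 100 mm deep. The gauge is home when its origin is here with like axes.
- gauge: Gap gauge 160 mm long, 0.2 kg, flat underside: steel blade 80 mm long, 36 wide (26 in the last 10 mm), 8 thick; wooden handle 80 long, 34 wide, 28 high. Origin on the underside at the shoulder where handle meets blade; handle to x = +80, blade to x = -80, z up. At the start the handle and 6 to 20 mm of blade are under the ware-board; the rest of the blade sticks out towards the robot.
- ware_board: Low wooden ware-board 160 x 190 mm on two battens, fixed to the bench on the other side from the mould. Origin on the bench under the middle of its edge nearest the robot; it spans x = 0 to 160 mm, y = -95 to 95, underside 40 and top 52 mm above the bench. Battens fill |y| = 80 to 94 mm; its -x and +x ends are open.
- pail: Open aluminium pail, 76 mm across the foot, 86 mm at the rim, 85 mm high, about 0.35 kg, with a fixed arched steel handle over the mouth. It starts on the mould's ledge in front of the gap. Origin in the middle of its underside, z up. The handle's arch lies in the pail's y-z plane.
- pail_handle (a point): Middle of the handle's level top bar, 140 mm above the pail's underside: round bar 10 mm thick, level for 52 mm along the pail's y. Axes as the pail.
- vase_a: Bystander: white ceramic cup, 64 mm across, 100 mm high, standing on the ware-board. Origin under its middle.
- vase_b: Bystander: white ceramic cup, 60 mm across, 70 mm high, standing on the ware-board. Origin under its middle.
- dish: Bystander: small white ceramic dish, 90 mm across, 18 mm high, on the bench far ahead of the robot. Origin under its middle.
There are look-alikes about, which are no part of the job. What is shaped like the pail but purple is not meant.

How it is judged:
On the way, in this order (a step that is already met when the one before it is completed fails the run):
1. the pail is lifted clear of the ledge (its foot over 40 mm above the bench) in the fingers, upright within 0.35 rad (height (world z) of pail above 0.04 m and angle between pail's own z axis and vertical below 0.35 rad and contact force between the fingers and pail above 0.5 N), for 0.1 s.
2. the pail is set down on the bench, not dropped: its foot comes within 12 mm of the bench while the fingers still hold it, upright within 0.2 rad (height (world z) of pail below 0.012 m and angle between pail's own z axis and vertical below 0.2 rad and contact force between the fingers and pail above 0.3 N), for 0.04 s.
At the end, for the whole second after the job is handed in: Gauge blade in the mould's gap, shoulder within 5 mm of the face, 15 mm of the gap's middle and 0.2 rad of its direction, flat on the ledge (5 mm, 0.1 rad), at rest; pail upright (0.08 rad) on the bench (foot within 5 mm of bench height), at rest (x of gauge in the frame of mould_mouth between -0.005 and 0.005 m and y of gauge in the frame of mould_mouth between -0.015 and 0.015 m and z of gauge in the frame of mould_mouth between -0.005 and 0.005 m and angle between the x axis of gauge and the x axis of mould_mouth, either way round below 0.2 rad and angle between gauge's own z axis and vertical below 0.1 rad and linear speed of each of gauge, pail below 0.02 m/s and height (world z) of pail between -0.005 and 0.005 m and angle between pail's own z axis and vertical below 0.08 rad); the robot touches nothing.
It fails at once if the taller cup is shifted by more than 30 mm (distance of vase_a from where it was at the start of the episode above 0.03 m).
It fails at once if the shorter cup is shifted by more than 30 mm (distance of vase_b from where it was at the start of the episode above 0.03 m).
It fails at once if the dish is shifted by more than 30 mm (distance of dish from where it was at the start of the episode above 0.03 m).
It also fails if it takes over 64 s, if anything falls off the work surface, if the arm or the gripper's body presses on something with over 40 N, if the wrist force passes 120 N, or if a joint passes its speed limit or range.

## Working session

There is one attempt and no reset: what is moved stays moved. The work goes in short steps, Python scripts to look and compute and a shell command to move; the robot and the scene stay as the last step left them, time stands still between calls to the robot, and variables do not carry over. Pictures are saved under pics/ and viewed, at most 10 in all, crops included, and the job is handed in when it is done.

```bash
mkdir -p pics
cat > h.py <<'E'
import numpy as np, cv2
from bench import status, viewer, ticket, masks_of, spot_point, robot
def cam(p):
    R=cv2.Rodrigues(np.array(p["rvec"],float))[0]; return R,np.array(p["tvec"],float).ravel()
def cloud(p):
    v,u=np.mgrid[0:384,0:512].astype(float); z=p["range_z"]
    R,t=cam(p); P=np.stack([(u-p["cx"])/p["fx"]*z,(v-p["cy"])/p["fy"]*z,z],-1)
    return (P-t)@R
def tool():
    s=status.read_state(); return np.array(s["tcp_pos"]),cv2.Rodrigues(np.array(s["orientation"],float))[0]
E
python3 - <<'E'
from h import *
ps={n:viewer.snapshot(n) for n in("side","top")}
cv2.imwrite("pics/a.png",np.hstack([cv2.resize(ps[n]["img"],(400,300)) for n in ps]))
cv2.imwrite("pics/top.png",cv2.resize(ps["top"]["img"],(800,600)))
for n,p in ps.items():
    C=cloud(p)
    print(n,cam(p)[0].round(2).tolist(), (-cam(p)[0].T@cam(p)[1]).round(2))
    for th in["mould","gauge","ware_board","pail","vase_a","dish"]:
        for m in masks_of(p,th)[:3]:
            r=m["region"]&(p["range_z"]>0); Q=C[r]
            print(th,round(m["conf"],2),(np.array(m["box"])*[512,384,512,384]).round().tolist(),np.percentile(Q,[2,50,98],axis=0).round(3).tolist() if len(Q) else None)
    for th in["mould_mouth","gauge","pail","pail_handle","ware_board"]:
        for m in spot_point(p,th)[:3]:
            uv=np.array(m["point"])*[512,384];i,j=np.clip(uv[1],0,383),np.clip(uv[0],0,511)
            print("pt",th,round(m["conf"],2),uv.round(1),C[int(i),int(j)].round(3))
print(tool(),status.read_state()["orientation"],robot.grip_point_offset)
E
```

```text
side [[-0.94, -0.34, -0.02], [-0.21, 0.63, -0.75], [0.26, -0.7, -0.66]] [0.28 0.75 0.77]
mould 0.9 [154.0, 235.0, 277.0, 329.0] [[0.433, 0.192, 0.006], [0.502, 0.313, 0.071], [0.652, 0.365, 0.076]]
gauge 0.74 [295.0, 159.0, 321.0, 168.0] [[0.437, -0.246, -0.001], [0.471, -0.22, 0.007], [0.508, -0.203, 0.01]]
gauge 0.59 [240.0, 127.0, 309.0, 177.0] [[0.5, -0.315, 0.002], [0.556, -0.164, 0.05], [0.654, -0.131, 0.054]]
ware_board 0.89 [239.0, 129.0, 308.0, 175.0] [[0.499, -0.315, 0.003], [0.554, -0.165, 0.05], [0.655, -0.131, 0.054]]
pail 0.8 [168.0, 231.0, 212.0, 297.0] [[0.561, 0.254, 0.017], [0.602, 0.292, 0.073], [0.639, 0.335, 0.162]]
pail 0.79 [243.0, 335.0, 291.0, 383.0] [[0.347, 0.399, 0.002], [0.396, 0.428, 0.052], [0.429, 0.478, 0.144]]
vase_a 0.89 [251.0, 113.0, 274.0, 155.0] [[0.579, -0.202, 0.058], [0.604, -0.154, 0.124], [0.635, -0.143, 0.152]]
vase_a 0.6 [267.0, 107.0, 282.0, 132.0] [[0.58, -0.306, 0.06], [0.597, -0.272, 0.106], [0.632, -0.251, 0.123]]
vase_a 0.27 [185.0, 178.0, 217.0, 201.0] [[0.689, -0.026, 0.002], [0.73, 0.007, 0.009], [0.764, 0.053, 0.019]]
dish 0.66 
[... 1824 characters left out ...]
 mould_mouth 0.83 [181.5 205.7] [0.529 0.259 0.073]
pt mould_mouth 0.32 [174.2 181.8] [0.584 0.262 0.148]
pt gauge 0.6 [357.2 208.7] [ 0.515 -0.22   0.052]
pt pail 0.74 [172.  180.2] [0.585 0.267 0.156]
pt pail 0.64 [120.1 254.5] [0.398 0.446 0.004]
pt pail_handle 0.95 [164.1 174. ] [0.626 0.319 0.023]
pt pail_handle 0.68 [101.9 261. ] [0.388 0.442 0.144]
pt ware_board 0.9 [354.7 213. ] [ 0.501 -0.212  0.048]
(array([ 0.24729708, -0.5739697 ,  0.22264994]), array([[ 9.18389682e-01,  3.95677130e-01,  4.57970005e-06],
       [ 3.95677129e-01, -9.18389682e-01,  4.50551722e-05],
       [ 2.20332505e-05, -3.95661227e-05, -9.99999999e-01]])) [-3.07678619e+00 -6.34602000e-01 -2.13414301e-05] 0.0187
```

View pics/a.png

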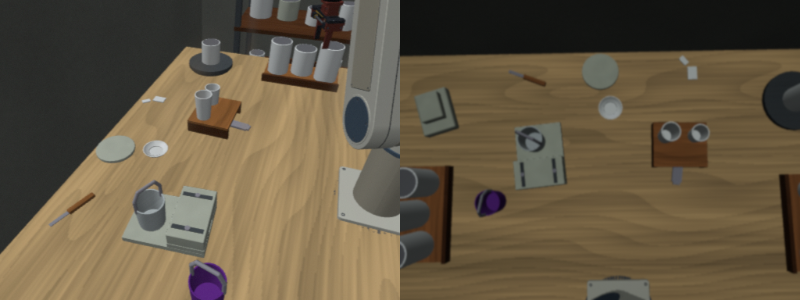

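View pics/top.png

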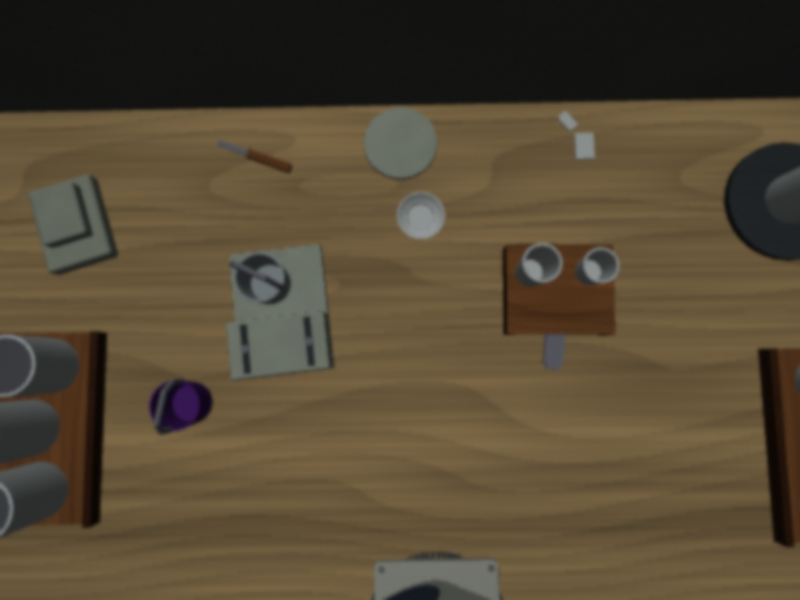

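The side view (left half of a.png) and the top view show:
- The mould is on the left, around (280,310) in the top view. The aluminium pail is on its ledge at (262,278).
- The purple look-alike is at (180,404).
- The ware-board with two cups is at (560,290), and the gauge blade sticks out of it at (553,350).
- The dish is at (420,215), and the middle of the bench is empty.

Next I'll fit the poses.

Run:
```python
from h import *
A=[]
for n in("side","top"):
    p=viewer.snapshot(n); C=cloud(p); A.append(C[p["range_z"]>0])
    print(n)
    def box(Q,l):
        r=cv2.minAreaRect((Q[:,:2]*1000).astype(np.float32)); c=cv2.boxPoints(r)
        print(l,len(Q),"c",np.round(r[0],1),"size",np.round(r[1],1),"ang",round(r[2],1),c.round().tolist(),"z",np.median(Q[:,2]).round(4))
    P=A[-1]; x,y,z=P.T
    box(P[(x>.4)&(x<.58)&(y>.15)&(y<.4)&(z>.066)&(z<.077)],"block")
    box(P[(x>.4)&(x<.7)&(y>.15)&(y<.4)&(z>.012)&(z<.023)],"slab")
    box(P[(x>.48)&(x<.7)&(y>-.35)&(y<-.1)&(z>.046)&(z<.056)],"board")
    box(P[(x>.40)&(x<.499)&(y>-.26)&(y<-.18)&(z>.0055)&(z<.012)],"blade")
    Q=P[(x>.53)&(x<.68)&(y>.22)&(y<.38)&(z>.125)]; box(Q,"handle")
    Q2=Q[Q[:,2]>Q[:,2].max()-.012]; box(Q2,"bar"); 
    q=Q[:,:2]-Q[:,:2].mean(0); d=np.linalg.svd(q)[2][0]; print("handle dir",d.round(3),Q.mean(0).round(4),Q[:,2].max())
    Q=P[(x>.53)&(x<.68)&(y>.22)&(y<.38)&(z>.075)&(z<.11)]; 
    box(Q,"rim")
```

```text
side
block 3258 c [511.2 270.6] size [148.6 171.5] ang 6.0 [[428.0, 348.0], [446.0, 178.0], [594.0, 193.0], [576.0, 364.0]] z 0.0731
slab 1959 c [551.5 275.1] size [229.8 171.6] ang 5.8 [[428.0, 349.0], [446.0, 178.0], [675.0, 201.0], [657.0, 372.0]] z 0.0171
board 1384 c [ 578.7 -228.2] size [195.6 160.5] ang 88.6 [[496.0, -324.0], [657.0, -328.0], [661.0, -132.0], [501.0, -129.0]] z 0.0512
blade 137 c [ 468.6 -221.9] size [40.3 62.5] ang 83.0 [[435.0, -238.0], [497.0, -246.0], [502.0, -206.0], [440.0, -198.0]] z 0.0075
handle 269 c [601.2 294.4] size [90.6 10.3] ang 64.0 [[577.0, 256.0], [586.0, 251.0], [626.0, 333.0], [616.0, 337.0]] z 0.1565
bar 163 c [600.9 295.4] size [66.1 10.1] ang 62.6 [[581.0, 268.0], [590.0, 264.0], [621.0, 322.0], [612.0, 327.0]] z 0.1603
handle dir [0.45  0.893] [0.6017 0.2991 0.1519] 0.16450443446269225
rim 707 c [574.5 283.8] size [129.7  85. ] ang 21.9 [[499.0, 299.0], [530.0, 220.0], [651.0, 269.0], [619.0, 347.0]] z 0.0912
top
block 2180 c [502.6 300.5] size [159.8 233.2] ang 11.6 [[401.0, 399.0], [448.0, 170.0], [604.0, 202.0], [557.0, 431.0]] z 0.0737
slab 1766 c [550.8 275.4] size [229.8 170.7] ang 6.0 [[428.0, 348.0], [445.0, 179.0], [674.0, 202.0], [656.0, 372.0]] z 0.0178
board 2889 c [ 579.3 -227.6] size [192.1 157. ] ang 89.0 [[499.0, -322.0], [656.0, -325.0], [659.0, -133.0], [502.0, -130.0]] z 0.0515
blade 225 c [ 468.3 -222.2] size [36.5 62.8] ang 83.2 [[435.0, -237.0], [497.0, -244.0], [502.0, -208.0], [439.0, -200.0]] z 0.008
handle 139 c [600.1 292.7] size [88.7  9.7] ang 64.0 [[576.0, 255.0], [585.0, 251.0], [624.0, 330.0], [615.0, 335.0]] z 0.1603
bar 102 c [600.7 294. ] size [65.8  9.7] ang 64.0 [[582.0, 267.0], [591.0, 262.0], [619.0, 321.0], [611.0, 326.0]] z 0.1618
handle dir [-0.439 -0.899] [0.5976 0.2878 0.1565] 0.1663950280906436
rim 305 c [577.9 284.5] size [133.   84.9] ang 22.3 [[500.0, 299.0], [532.0, 220.0], [656.0, 270.0], [623.0, 349.0]] z 0.0985
```

```bash
python3 -m pendant '[[33,-33,-3,0,0,0,50],[33,-33,-3,0,0,0,50],[33,-33,-3,0,0,0,50],[33,-33,-3,0,0,0,50],[33,-33,-3,0,0,0,50],[33,-33,-3,0,0,0,50],[33,-33,-3,0,0,0,50],[33,-33,-3,0,0,0,50],[33,-33,-3,0,0,0,50],[33,-33,-3,0,0,0,50]]' 40
python3 -m pendant '[[33,-33,0,0,0,0,50],[33,-33,0,0,0,0,50],[33,-33,0,0,0,0,50],[33,-33,0,0,0,0,50],[33,-33,0,0,0,0,50],[33,-33,0,0,0,0,50],[33,-33,0,0,0,0,50],[33,-33,0,0,0,0,50],[33,-33,0,0,0,0,50],[33,-33,0,0,0,0,50]]'
python3 -m pendant '[[0,0,0,0,0,-0.14,50],[0,0,0,0,0,-0.14,50],[0,0,0,0,0,-0.14,50],[0,0,0,0,0,-0.14,50],[0,0,0,0,0,-0.15,50],[0,0,0,0,0,0,50]]'
cat >> h.py <<'E'
def go(target,yaw):
    "tool-axis shift (mm) to a world target, then turn about tool z to bring tool x to yaw"
    t,R=tool(); d=R.T@(np.array(target)-t)*1000; w=np.arctan2(R[1,0],R[0,0])
    a=(yaw-w+np.pi)%(2*np.pi)-np.pi
    print("tcp",t.round(4),"yaw",w.round(3),"tilt",np.arccos(-R[2,2]).round(4),"shift",d.round(1),"turn",(-a).round(3),"shift after turn",np.round([d[0]*np.cos(a)-d[1]*np.sin(a),d[0]*np.sin(a)+d[1]*np.cos(a),d[2]],1))
E
python3 -c "
from h import *
go([.601,.2945,.139],np.radians(63.8)); print(status.read_state()['joint_positions'])"
```

```text
time: 2.55
tcp_pos: [0.4203, -0.1389, 0.2531]
orientation: [3.076, 0.634, 0.001]
wrist_force: [-0.0, -0.6, -0.5]
opening: 0.0498
gripper_force: 0.0
time: 3.8
tcp_pos: [0.5927, 0.2948, 0.2527]
orientation: [3.077, 0.635, 0.0]
wrist_force: [0.2, 0.4, 0.5]
opening: 0.0496
gripper_force: 0.0
time: 4.55
tcp_pos: [0.5923, 0.2933, 0.2527]
orientation: [2.665, 1.663, -0.0]
wrist_force: [-0.4, -0.6, 0.7]
opening: 0.05
gripper_force: 0.0
tcp [0.5923 0.2933 0.2527] yaw 1.115 tilt 0.0 shift [  4.9   7.3 113.7] turn 0.002 shift after turn [  4.9   7.3 113.7]
[ 4.41782761e-01  4.46309222e-01  1.51929733e+00 -2.93374543e-05
  1.17600892e+00  8.97103130e-01]
```

```bash
python3 -m pendant '[[5,7,20,0,0,0,50],[0,0,25,0,0,0,50],[0,0,25,0,0,0,50],[0,0,24,0,0,0,50],[0,0,20,0,0,0,50],[0,0,0,0,0,0,50],[0,0,0,0,0,0,0],[0,0,0,0,0,0,0],[0,0,0,0,0,0,0],[0,0,0,0,0,0,0],[0,0,0,0,0,0,0],[0,0,0,0,0,0,0]]' 40
```

```text
time: 6.05
tcp_pos: [0.6013, 0.2948, 0.1392]
orientation: [2.664, 1.664, 0.002]
wrist_force: [1.8, -1.2, 2.1]
opening: 0.009
gripper_force: 40.0
```

```bash
python3 -m pendant '[[0,0,-5,0,0,0,0],[0,0,-10,0,0,0,0],[0,0,-20,0,0,0,0],[0,0,-25,0,0,0,0],[0,0,-20,0,0,0,0],[0,0,-10,0,0,0,0],[0,0,0,0,0,0,0]]'
python3 -c "
from h import *
go([.46,.03,.215],np.radians(63.8))
p=viewer.snapshot('side'); cv2.imwrite('pics/b.png',p['img'][150:,100:400])"
```

```text
time: 6.92
tcp_pos: [0.6011, 0.2949, 0.2296]
orientation: [2.664, 1.664, 0.002]
wrist_force: [-0.3, -0.4, -4.7]
opening: 0.0089
gripper_force: 40.0
tcp [0.6011 0.2949 0.2296] yaw 1.117 tilt 0.0015 shift [-299.9  -10.6   14.3] turn 0.003 shift after turn [-300.    -9.6   14.3]
```

View pics/b.png

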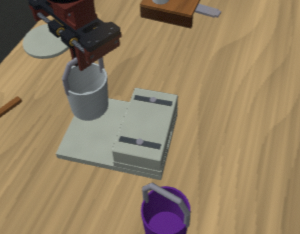

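The pail hangs upright in the fingers, at crop pixel (88,90), clear of the mould. Next I carry it to the open bench.

```bash
python3 -m pendant '[[-10,0,0,0,0,0,0],[-22,-1,0,0,0,0,0],[-32,-1,0,0,0,0,0],[-32,-1,0,0,0,0,0],[-32,-1,0,0,0,0,0],[-32,-1,0,0,0,0,0],[-32,-1,0,0,0,0,0],[-32,-1,0,0,0,0,0],[-32,-1,0,0,0,0,0],[-26,-1,0,0,0,0,0],[-13,0,0,0,0,0,0],[-5,0,0,0,0,0,0]]'
python3 -m pendant '[[0,0,10,0,0,0,0],[0,0,20,0,0,0,0],[0,0,25,0,0,0,0],[0,0,22,0,0,0,0],[0,0,12,0,0,0,0],[0,0,7,0,0,0,0],[0,0,5,0,0,0,0],[0,0,4,0,0,0,0],[0,0,1,0,0,0,0],[0,0,0,0,0,0,0],[0,0,0,0,0,0,0]]'
```

```text
time: 8.48
tcp_pos: [0.4608, 0.0286, 0.2285]
orientation: [-2.665, -1.663, 0.0]
wrist_force: [0.6, 0.8, -4.8]
opening: 0.009
gripper_force: 40.0
time: 9.85
tcp_pos: [0.4613, 0.0291, 0.1229]
orientation: [2.664, 1.664, 0.001]
wrist_force: [-0.0, 0.6, -4.1]
opening: 0.009
gripper_force: 40.0
```

```bash
python3 -m pendant '[[0,0,1,0,0,0,0],[0,0,0.5,0,0,0,0],[0,0,0.5,0,0,0,0],[0,0,0,0,0,0,0],[0,0,0,0,0,0,0]]'
```

```text
time: 10.48
tcp_pos: [0.4616, 0.029, 0.121]
orientation: [2.664, 1.664, 0.001]
wrist_force: [0.9, -1.7, 0.4]
opening: 0.0091
gripper_force: 40.0
```

```bash
python3 -m pendant '[[0,0,0,0,0,0,20],[0,0,0,0,0,0,50],[0,0,0,0,0,0,50],[0,0,-10,0,0,0,50],[0,0,-25,0,0,0,50],[0,0,-35,0,0,0,50],[0,0,-35,0,0,0,50],[0,0,-25,0,0,0,50],[0,0,0,0,0,0,50]]'
python3 -c "
from h import *
go([.465,-.222,.1],-.119)"
```

```text
time: 11.6
tcp_pos: [0.4624, 0.0291, 0.2529]
orientation: [2.662, 1.663, 0.006]
wrist_force: [0.1, -0.4, -0.0]
opening: 0.0499
gripper_force: 0.0
tcp [0.4624 0.0291 0.2529] yaw 1.117 tilt 0.0047 shift [-224.9  111.9  152.9] turn 1.236 shift after turn [ 31.7 249.2 152.9]
```

```bash
python3 -m pendant '[[0,0,0,0,0,0.177,50],[0,0,0,0,0,0.177,50],[0,0,0,0,0,0.177,50],[0,0,0,0,0,0.177,50],[0,0,0,0,0,0.177,50],[0,0,0,0,0,0.177,50],[0,0,0,0,0,0.174,50],[5,40,0,0,0,0,50],[5,40,0,0,0,0,50],[5,40,0,0,0,0,50],[5,40,20,0,0,0,50],[5,40,20,0,0,0,50]]'
python3 -m pendant '[[5,40,20,0,0,0,50],[0,9,30,0,0,0,50],[0,0,30,0,0,0,50],[0,0,20,0,0,0,50],[0,0,0,0,0,0,50]]'
python3 - <<'E'
from h import *
go([.465,-.222,.004],-.119)
p=viewer.snapshot("top"); C=cloud(p)
cv2.imwrite("pics/c.png",cv2.resize(p["img"][100:300,130:420],None,fx=2,fy=2))
w=viewer.snapshot("wrist"); cv2.imwrite("pics/w.png",w["img"])
P=C[p["range_z"]>0]; x,y,z=P.T
Q=P[(x>.39)&(x<.54)&(y>-.05)&(y<.11)&(z>.12)]; print(len(Q),Q[:,2].max(),cv2.minAreaRect((Q[:,:2]*1000).astype(np.float32)))
E
```

```text
time: 13.1
tcp_pos: [0.4615, -0.1736, 0.2094]
orientation: [-3.136, 0.187, 0.001]
wrist_force: [-0.7, 0.5, 0.6]
opening: 0.0502
gripper_force: 0.0
time: 13.72
tcp_pos: [0.4595, -0.2209, 0.1085]
orientation: [-3.134, 0.187, 0.007]
wrist_force: [-0.4, 0.2, 0.1]
opening: 0.0504
gripper_force: 0.0
tcp [ 0.4595 -0.2209  0.1085] yaw -0.119 tilt 0.005 shift [  6.1   0.6 104.5] turn -0.0 shift after turn [  6.1   0.6 104.5]
135 0.14893247057443645 ((460.72369384765625, 28.911865234375), (87.55294036865234, 9.756697654724121), 63.935028076171875)
```

View pics/w.png

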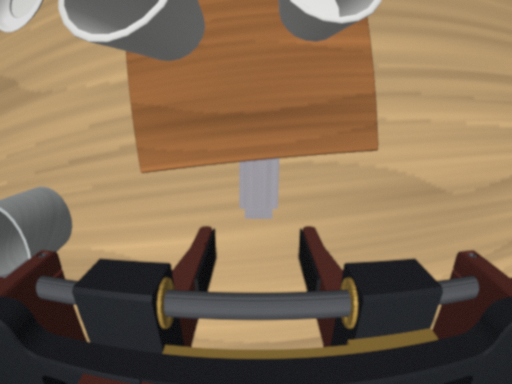

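View pics/c.png

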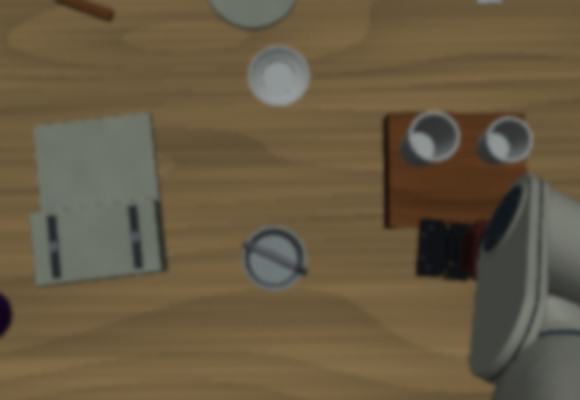

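In the wrist view the blade (259,190) is centred and square between the fingers (207 and 307). The top view shows the pail upright on the bench at (275,258). Descending to grip the blade.

```bash
python3 -m pendant '[[6,0.5,25,0,0,0,50],[0,0,30,0,0,0,50],[0,0,25,0,0,0,50],[0,0,14,0,0,0,50],[0,0,7,0,0,0,50],[0,0,2,0,0,0,50],[0,0,0,0,0,0,50],[0,0,0,0,0,0,30],[0,0,0,0,0,0,20],[0,0,0,0,0,0,20],[0,0,0,0,0,0,20],[0,0,0,0,0,0,20]]' 30
python3 -c "
from h import *
go([.32,-.205,.004],-.119)"
```

```text
time: 15.32
tcp_pos: [0.4678, -0.2232, 0.0084]
orientation: [3.136, -0.187, 0.002]
wrist_force: [0.3, 0.3, 6.2]
opening: 0.0201
gripper_force: 2.5
tcp [ 0.4678 -0.2232  0.0084] yaw -0.119 tilt 0.0014 shift [-148.9   -0.5    4.2] turn -0.0 shift after turn [-148.9   -0.5    4.2]
```

```bash
python3 -m pendant '[[0,0,0,0,0,0,50],[0,0,0,0,0,0,50],[0,0,0,0,0,0,50],[0,0,0,0,0,0,50]]'
python3 -c "
from h import *
go([.465,-.222,.002],-.119)"
```

```text
time: 15.82
tcp_pos: [0.467, -0.2228, 0.0076]
orientation: [-3.136, 0.187, 0.001]
wrist_force: [0.5, 0.2, -0.5]
opening: 0.0495
gripper_force: 0.0
tcp [ 0.467  -0.2228  0.0076] yaw -0.119 tilt 0.0004 shift [-2.1 -0.5  5.6] turn -0.0 shift after turn [-2.1 -0.5  5.6]
```

```bash
python3 -m pendant '[[0,0,3,0,0,0,50],[0,0,2,0,0,0,50],[0,0,0,0,0,0,50]]'
python3 -m pendant '[[0,0,0,0,0,0,40],[0,0,0,0,0,0,30],[0,0,0,0,0,0,30],[0,0,0,0,0,0,30],[0,0,0,0,0,0,30],[0,0,0,0,0,0,30]]' 30
```

```text
time: 16.2
tcp_pos: [0.467, -0.2228, 0.0024]
orientation: [-3.136, 0.187, 0.001]
wrist_force: [-0.4, 0.5, 0.6]
opening: 0.0501
gripper_force: 0.0
time: 16.95
tcp_pos: [0.4672, -0.2229, 0.0027]
orientation: [3.136, -0.187, 0.0]
wrist_force: [-0.3, 0.6, -0.5]
opening: 0.0354
gripper_force: 30.0
```

```bash
python3 -m pendant '[[-4,0,0,0,0,0,28],[-10,0,0,0,0,0,28],[-15,0,0,0,0,0,28],[-15,0,0,0,0,0,28],[-15,0,0,0,0,0,28],[-15,0,0,0,0,0,28],[-15,0,0,0,0,0,28],[-15,0,0,0,0,0,28],[-15,0,0,0,0,0,28],[-15,0,0,0,0,0,28],[-8,0,0,0,0,0,28],[-4,0,0,0,0,0,28]]'
python3 -m pendant '[[0,0,0,0,0,0,28],[0,0,0,0,0,0,40],[0,0,0,0,0,0,55],[0,0,0,0,0,0,55],[0,0,-10,0,0,0,55],[0,0,-30,0,0,0,55],[0,0,-40,0,0,0,55],[0,0,-30,0,0,0,55],[0,0,0,0,0,0,55]]'
python3 - <<'E'
from h import *
for n in("side","wrist"):
    p=viewer.snapshot(n); cv2.imwrite("pics/d_%s.png"%n,p["img"])
    if n=="side":
        P=cloud(p)[p["range_z"]>0]; x,y,z=P.T
        for l,lo,hi in(("blade",.0055,.012),("handle",.022,.036)):
            Q=P[(x>.25)&(x<.49)&(y>-.27)&(y<-.15)&(z>lo)&(z<hi)]
            r=cv2.minAreaRect((Q[:,:2]*1000).astype(np.float32)); print(l,len(Q),r,cv2.boxPoints(r).round().tolist(),np.median(Q[:,2]))
go([.43,-.215,.02],-.119)
E
```

```text
time: 18.45
tcp_pos: [0.3218, -0.2056, 0.0027]
orientation: [-3.136, 0.187, 0.0]
wrist_force: [1.1, -0.6, -1.8]
opening: 0.0358
gripper_force: 30.0
time: 19.58
tcp_pos: [0.3236, -0.2065, 0.1148]
orientation: [3.133, -0.187, 0.007]
wrist_force: [-0.1, -0.8, -0.3]
opening: 0.0553
gripper_force: 0.0
blade 244 ((370.8831787109375, -210.1215362548828), (40.94186019897461, 159.6184539794922), 82.21240997314453) [[289.0, -220.0], [447.0, -241.0], [453.0, -201.0], [295.0, -179.0]] 0.007621460073647168
handle 217 ((410.3817443847656, -216.14341735839844), (37.48292541503906, 79.9167251586914), 81.56184387207031) [[368.0, -229.0], [447.0, -241.0], [453.0, -203.0], [374.0, -192.0]] 0.02688893028996942
tcp [ 0.3222 -0.2055  0.1128] yaw -0.119 tilt 0.0009 shift [108.1  -3.5  92.9] turn -0.0 shift after turn [108.1  -3.4  92.9]
```

View pics/d_side.png

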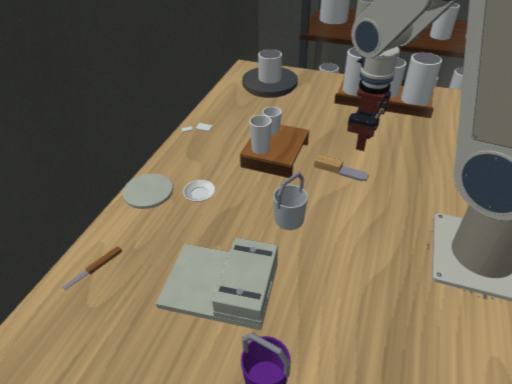

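View pics/d_wrist.png

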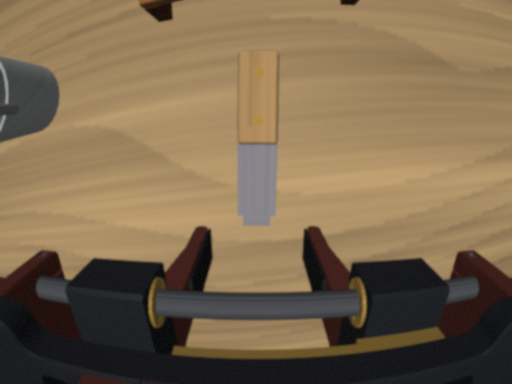

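The gauge lies fully out and flat on the bench, handle at side (328,163). In the wrist view (258,100) it is in line with the tool. Everything else is in place. Now grasping the handle.

```bash
python3 -m pendant '[[24,0,0,0,0,0,55],[35,0,10,0,0,0,55],[25,0,25,0,0,0,55],[10,0,30,0,0,0,55],[0,0,22,0,0,0,55],[0,0,12,0,0,0,55],[0,0,6,0,0,0,55],[0,0,2,0,0,0,55],[0,0,0,0,0,0,55]]'
python3 -m pendant '[[0,0,0,0,0,0,40],[0,0,0,0,0,0,28],[0,0,0,0,0,0,28],[0,0,0,0,0,0,28],[0,0,0,0,0,0,28],[0,0,0,0,0,0,28]]' 40
```

```text
time: 20.8
tcp_pos: [0.4158, -0.2169, 0.0061]
orientation: [3.136, -0.187, 0.001]
wrist_force: [-0.3, 0.2, 0.3]
opening: 0.055
gripper_force: 0.0
time: 21.55
tcp_pos: [0.4159, -0.217, 0.0061]
orientation: [3.136, -0.187, 0.001]
wrist_force: [-0.1, -0.6, 6.8]
opening: 0.0334
gripper_force: 40.0
```

```bash
python3 -m pendant '[[0,0,-4,0,0,0,28],[0,0,-14,0,0,0,28],[0,0,-28,0,0,0,28],[0,0,-35,0,0,0,28],[0,0,-40,0,0,0,28],[0,0,-40,0,0,0,28],[0,0,-28,0,0,0,28],[0,0,-11,0,0,0,28],[0,0,0,0,0,-0.074,28],[0,0,0,0,0,-0.074,28],[0,0,0,0,0,-0.074,28],[0,0,0,0,0,0,28]]'
python3 - <<'E'
from h import *
go([.680,.2886,.206],.103)
E
```

```text
time: 23.05
tcp_pos: [0.415, -0.2164, 0.2051]
orientation: [-3.137, -0.16, 0.002]
wrist_force: [-0.5, 0.2, -1.9]
opening: 0.034
gripper_force: 40.0
tcp [ 0.415  -0.2164  0.2051] yaw 0.102 tilt 0.0016 shift [ 315.1 -475.4   -0.9] turn -0.001 shift after turn [ 315.6 -475.1   -0.9]
```

```bash
python3 -m pendant '[[10,-15,0,0,0,0,28],[24,-36.5,0,0,0,0,28],[24,-36.5,0,0,0,0,28],[24,-36.5,0,0,0,0,28],[24,-36.5,0,0,0,0,28],[24,-36.5,0,0,0,0,28],[24,-36.5,0,0,0,0,28],[24,-36.5,0,0,0,0,28],[24,-36.5,0,0,0,0,28],[24,-36.5,0,0,0,0,28],[24,-36.5,0,0,0,0,28],[24,-36.5,0,0,0,0,28]]'
python3 -m pendant '[[20,-30,0,0,0,0,28],[15,-20,10,0,0,0,28],[6,-9,30,0,0,0,28],[0,0,35,0,0,0,28],[0,0,35,0,0,0,28],[0,0,25,0,0,0,28],[0,0,10,0,0,0,28],[0,0,0,0,0,0,28]]'
python3 - <<'E'
from h import *
go([.680,.2886,.026],.103); t,_=tool()
for n in("side","top"):
    p=viewer.snapshot(n); C=cloud(p)
    P=C[p["range_z"]>0]; x,y,z=P.T
    for l,lo,hi in(("blade",t[2]-.004,t[2]+.005),("handle",t[2]+.013,t[2]+.027)):
        Q=P[(x>.53)&(x<(.64 if l=="blade" else .75))&(y>.23)&(y<.36)&(z>lo)&(z<hi)]
        if len(Q)>8:
            r=cv2.minAreaRect((Q[:,:2]*1000).astype(np.float32)); print(n,l,len(Q),np.round(r[0],1),np.round(r[1],1),round(r[2],1),cv2.boxPoints(r).round().tolist(),np.median(Q[:,2]))
    Q=P[(x>.54)&(x<.6)&(y>.20)&(y<.37)&(z>.022)&(z<.066)]
    cv2.imwrite("pics/e_%s.png"%n,cv2.resize(p["img"][140:340,110:360],None,fx=2.4,fy=2.4))
E
```

```text
time: 24.55
tcp_pos: [0.6455, 0.2269, 0.2048]
orientation: [3.137, 0.159, -0.002]
wrist_force: [0.7, -0.3, -0.9]
opening: 0.034
gripper_force: 40.0
time: 25.55
tcp_pos: [0.6797, 0.2884, 0.0599]
orientation: [3.137, 0.16, -0.002]
wrist_force: [0.8, -0.1, -1.2]
opening: 0.0337
gripper_force: 40.0
tcp [0.6797 0.2884 0.0599] yaw 0.102 tilt 0.0015 shift [ 0.4 -0.2 33.9] turn -0.001 shift after turn [ 0.4 -0.2 33.9]
side blade 554 [598.1 280.3] [86.1 38.8] 6.2 [[553.0, 295.0], [557.0, 256.0], [643.0, 266.0], [639.0, 304.0]] 0.06085783973603508
side handle 368 [605.5 280.5] [ 99.1 151. ] 90.0 [[530.0, 231.0], [681.0, 231.0], [681.0, 330.0], [530.0, 330.0]] 0.08026408530424094
```

View pics/e_side.png

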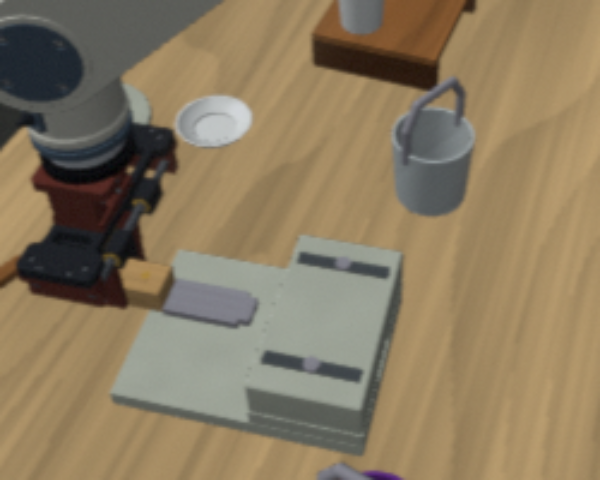

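The side view shows the held blade tip at (255,308), level and in front of the gap, with its fitted line within 1 mm of the gap's axis. Lower and insert.

```bash
python3 -m pendant '[[0,0,10,0,0,0,28],[0,0,14,0,0,0,28],[0,0,7,0,0,0,28],[0,0,3,0,0,0,28],[0,0,0,0,0,0,28]]'
python3 -m pendant '[[-4,0,0,0,0,0,28],[-8,0,0,0,0,0,28],[-10,0,0,0,0,0,28],[-10,0,0,0,0,0,28],[-10,0,0,0,0,0,28],[-10,0,0,0,0,0,28],[-10,0,0,0,0,0,28],[-10,0,0,0,0,0,28],[-8,0,0,0,0,0,28],[-5,0,0,0,0,0,28],[-3,0,0,0,0,0,28],[0,0,0,0,0,0,28]]'
```

```text
time: 26.28
tcp_pos: [0.68, 0.2885, 0.0263]
orientation: [3.137, 0.161, -0.001]
wrist_force: [0.6, 0.7, -1.1]
opening: 0.0341
gripper_force: 40.0
time: 27.78
tcp_pos: [0.5926, 0.2796, 0.0267]
orientation: [-3.137, -0.161, -0.0]
wrist_force: [-0.2, 0.8, -1.5]
opening: 0.0335
gripper_force: 40.0
```

```bash
python3 -m pendant '[[-4,0,1,0,0,0,28],[-4,0,0.5,0,0,0,28],[-2,0,0,0,0,0,28],[0,0,0,0,0,0,28]]' 20
python3 -m pendant '[[-1,0,0,0,0,0,28],[-1,0,0,0,0,0,28],[0,0,0,0,0,0,28]]'
```

```text
time: 28.28
tcp_pos: [0.5825, 0.2785, 0.0252]
orientation: [3.137, 0.162, -0.0]
wrist_force: [0.2, 0.3, -2.7]
opening: 0.0342
gripper_force: 20.0
time: 28.65
tcp_pos: [0.5812, 0.2784, 0.0253]
orientation: [-3.137, -0.161, -0.002]
wrist_force: [1.4, -0.0, -2.2]
opening: 0.0338
gripper_force: 20.0
```

```bash
python3 -m pendant '[[-1,0,0.5,0,0,0,28],[-1,0,0.5,0,0,0,28],[0,0,0,0,0,0,28]]'
python3 -m pendant '[[-1,0,0,0,0,0,28],[0,0,0,0,0,0,28]]'
```

```text
time: 29.02
tcp_pos: [0.5812, 0.2785, 0.0254]
orientation: [-3.136, -0.162, -0.008]
wrist_force: [7.3, -1.3, 0.8]
opening: 0.0336
gripper_force: 20.0
time: 29.28
tcp_pos: [0.5812, 0.2786, 0.0255]
orientation: [-3.136, -0.162, -0.011]
wrist_force: [9.5, -1.3, -1.0]
opening: 0.0338
gripper_force: 20.0
```

```bash
python3 -m pendant '[[2,0,0,0,0,0,28],[0,0,0.5,0,0,0,28],[0,0,0.5,0,0,0,28],[0,0,0,0,0,0,28]]'
```

```text
time: 29.78
tcp_pos: [0.5812, 0.2786, 0.0241]
orientation: [-3.137, -0.162, -0.005]
wrist_force: [6.4, 0.3, 3.1]
opening: 0.0343
gripper_force: 20.0
```

```bash
python3 -m pendant '[[0,0,0,0,0,0,36],[0,0,0,0,0,0,42],[0,0,0,0,0,0,55],[0,0,0,0,0,0,55],[0,0,-10,0,0,0,55],[0,0,-30,0,0,0,55],[0,0,-40,0,0,0,55],[0,0,-40,0,0,0,55],[0,0,-30,0,0,0,55],[40,0,0,0,0,0,55],[40,0,0,0,0,0,55],[0,0,0,0,0,0,55]]'
python3 - <<'E'
from h import *
for n in("side","top"):
    p=viewer.snapshot(n); C=cloud(p); P=C[p["range_z"]>0]; x,y,z=P.T
    Q=P[(x>.52)&(x<.68)&(y>.2)&(y<.36)&(z>.038)&(z<.052)]; 
    print(n,len(Q))
    if len(Q)>10:
        r=cv2.minAreaRect((Q[:,:2]*1000).astype(np.float32)); print(r,cv2.boxPoints(r).round(1).tolist(),np.percentile(Q[:,2],[5,50,95]))
    cv2.imwrite("pics/f_%s.png"%n,cv2.resize(p["img"][140:340,110:360],None,fx=2.4,fy=2.4))
print(tool()[0],status.read_state()["time"])
E
```

```text
time: 31.28
tcp_pos: [0.6614, 0.2864, 0.1739]
orientation: [-3.137, -0.16, -0.003]
wrist_force: [-0.2, -0.8, 0.1]
opening: 0.0552
gripper_force: 0.0
side 474
((571.0147094726562, 312.3055725097656), (74.79081726074219, 112.72817993164062), 15.0370454788208) [[520.2999877929688, 357.0], [549.5, 248.1999969482422], [621.7999877929688, 267.6000061035156], [592.5, 376.3999938964844]] [0.04033783 0.04488562 0.04717001]
top 237
((577.2274169921875, 278.0798645019531), (77.28108978271484, 31.888019561767578), 6.875359535217285) [[537.0, 289.29998779296875], [540.7999877929688, 257.6000061035156], [617.5, 266.8999938964844], [613.7000122070312, 298.5]] [0.04153751 0.04540703 0.04835329]
[0.65863253 0.28614958 0.17310543] 31.375
```

View pics/f_side.png

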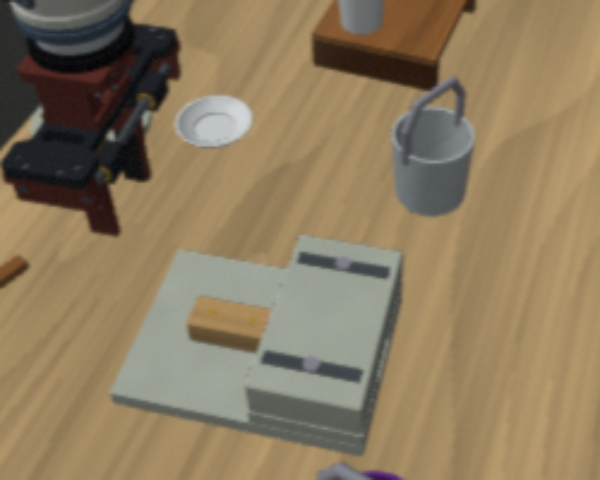

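The gauge handle lies flat against the mould's face, centred, at (230,322). The pail stands upright at (432,160). Depth puts the handle's end about 80 mm from the face, so it is home. Handing in.

```bash
python3 -c "
from bench import ticket
print(ticket.job_done())"
```

```text
the job is handed in; nothing more can be done
None
```

I set the pail upright on the open bench, slid the gap gauge fully home in the mould's gap, left the cups and dish untouched, and handed the job in at about 31 s; the hand-in call returned no verdict.

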